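Cap the thread spool on the sewing machine

ROBOT

A 6-joint arm with a two-finger parallel gripper is mounted at the origin on the work surface. World frame = base frame: x ahead of the robot, y to its left, z up, the work surface at z = 0. Lengths are in m, angles in rad, forces in N, time in s.
With the tool pointing down it reaches from about 0.375 to 0.75 m from the base axis. Payload 9 kg.
Tool frame: the origin (TCP) lies midway between the tips of the shut fingers; the grasp point (between the pads) lies 19 mm behind it (bot.grip_depth is the distance from the TCP to the grasp point, in m); z points along the fingers, y is the line along which they close (so a half turn about z gives the same grasp; the last joint's range is limited). The gripper opens to 85 mm and grips with 20 to 120 N. Pads are 22 mm wide; open, the fingers measure 114 mm over their backs; the gripper's body (76 mm by 85 mm) begins 54 mm behind the grasp point. The pads swing forward as they close: fully open they stand 13 mm farther back than shut.
Start: joints at [-1.412, 0.104, 0.097, 1.564, 0, 1.353], TCP at [0.221, -0.558, 0.231] pointing down, gripper open.
Joint ranges: [-2.99, 2.99], [-0.84, 1.86], [-1.1, 1.16], [-1.84, 2.11], [-1.51, 1.56], [-3.14, 3.14]. Speed limits (rad/s): [2.22, 2.22, 2.57, 3.14, 3.14, 3.14].

INTERFACE

Orientations are given as [roll, pitch, yaw] about the fixed x, y, z axes, in that order (R = Rz(yaw) Ry(pitch) Rx(roll)).
In Python, from cell import bot gives the robot as it stands.
- The arm moves only by the tool arm_command, never from a script. Its argument "targets" is one flat list of numbers, 7 for each row, row after row: the shift along the tool's x, y, z in m, then the turn, a rotation vector about the tool's x, y, z in degrees, then the closure, from -1 (fully open) to 1 (shut). In form: [x, y, z, rx, ry, rz, claw, x, y, z, rx, ry, rz, claw, ...]. A call has 1 to 20 rows; each row shifts and turns the commanded pose from where the row before left it, along the tool's axes as they then stand; what a row does not reach is not made up. A row lasts 1/12 s, in which the tool goes at most 41.7 mm and 7.16 degrees, less where a joint would pass 70% of its speed; a pose out of reach is approached as far as the arm can. A call with a gripper value outside its range is refused whole. The fingers move at their own pace and stop on an object; the grip force is fixed at half the most. Time passes only in rows, so rows that do not move let the fingers close. It gives the time, the measured TCP pose, the force, the opening and the grip force at its end, in the units of the state.
- bot.read_state(): the state, without advancing time (a new reading comes with each control period).
- bot.read_camera(name): name is "side" or "top" or "wrist"; returns (picture, depth): 384x512x3 uint8, blue, green, red; 384x512 float32, m along the optical axis (not along the pixel's ray), 0 where there is no reading.
- bot.camera_model(name): a dict with "vertical_fov" (degrees; the focal length in pixels is half the picture's height over the tangent of half this angle, whatever the lens; pixels are square), "cx", "cy" (the principal point, pixels), "k1" (the pictures are not rectified: a ray, as slopes to the right and down, at radius r is drawn at 1 + k1 r^2 times it, then the intrinsics apply), "eye" and "attitude" of the camera in the world. Camera axes: x right, y up, looking along -z (the intrinsics and any distortion apply to the point x, -y, -z); pixel columns grow to the right and rows downward; lengths in m; the calibration is good to about 2 mm. A picture is of the moment at which its call begins: read the wrist's pose just before it. camera_model takes no time and is no camera call; for the wrist camera it gives the pose at the moment of the call.
- bot.sign_off(): hands the job in; it is judged then, once.
The state is a dict: "time_s": time; "qpos": joint angles; "joint_velocities": joint speeds; "effort": joint torques, N m; "tcp_pos": TCP position; "ee_rot": TCP orientation; "wrist_force": force on the tool from outside, world axes, zero at the start; "moment": the same for the moment, N m; "opening": finger opening in m; "finger_force": force on a finger pad.
Only numpy, scipy, OpenCV 4.12 (cv2) and the standard library are available. Lean on these libraries where they do the work, as an engineer would, in place of code of your own. Each camera call takes 0.05 s, during which the arm holds its last target. There are 200 camera calls.

TASK

Raise the sewing machine's lilac top cover until it leans back about 20 degrees past upright (about 110 degrees open, so the stitch chart inside faces the seat) and let go of it. Then take the dark purple spool cap and press it straight down over the spool pin until it clicks, and keep pressing after the click until it sits flat on the pink thread spool and squeezes it firmly (5 N or more) down on its felt. Finish like that, with your grip still on the cap and still pressing it down; leave the other things on the table where they are.

Things in the scene. Friction and masses are not known exactly. Their poses are not given: they have to be found in the camera images.
- machine: white sewing machine, lilac dial, hand wheel and top cover, fixed on the table; 262 mm long (own y; needle head at +y), 104 deep (own x; seat side -x, towards the robot), 190 high without the cover. Origin: centre of underside. In its top, round the spool pin, is an open thread compartment, 94 mm (x) by 110 (y) inside, 47 deep, rim 190 mm above the table
- lid (a joint): opening angle (rad) of the lilac top cover over the compartment: 0 shut, 1.57 upright, 1.92 leaning back 20 degrees past upright, 2.6 stop. Its hinge line is along the machine's y at the back edge; a growing angle is a turn about +y: the front edge goes up, then away from the seat. Stiff (0.22 N m, about 2 N at the loop): it stays where it is left
- lid_hinge (a point): middle of the cover's hinge line (47 mm behind the machine's middle, 190 mm above the table). Its axes turn with the cover: at angle 0 they are the machine's, y is the hinge line. The cover is a hollow shell, 99 mm deep, 116 long, 22 high, with a stitch chart inside
- lid_bar (a point): middle of the round crossbar of the cover's pull loop, a U of 10 mm rod, 58 mm clear between its arms, at the middle of the cover's front edge. The bar runs along the hinge line; in the cover's frame it is at x -135, z +8 mm from the hinge, 36 mm beyond the cover's edge. Shut, its axis hangs free 36 mm before the machine's front face
- spool: small spool of pink thread already on the spool pin in the compartment, 26 mm diameter, 40 mm high; origin: centre of its underside, z up. It rests on a springy felt washer: pushed down it gives up to 2.5 mm, 1 N at first and 7 N at the end of that, then it is hard
- spool_top (a point): centre of the spool's top face, 186 mm above the table, 4 mm below the compartment's rim; moves down with the spool
- pin_tip (a point): top of the rounded tip of the white spool pin, on the spool's axis, 13.5 mm above the spool's top (199.5 mm above the table). The pin is 8 mm in diameter; 8 mm above the spool it has a ring of four sprung barbs, 14 mm across, over which the cap snaps
- cap: dark purple ribbed spool cap, 14 to 28 g, on the table, flange down: flange 32 mm diameter, 3 thick; above it a grip 24 mm diameter, closed on top; 21 high in all. Origin: centre of underside. Bore below 10 mm, wider inside. On the pin it meets the barbs with its underside 11 mm above the spool, needs about 9 N, then clicks at about 8 mm: the force falls away and the barbs pull it on; home is lying on the spool
- small_bobbin: small sewing-machine bobbin with sky-blue thread, 21 mm diameter, 11.5 mm high, lying flat; its origin is the centre of its underside. A bystander: leave it where it is
- mint_spool: spare spool of mint-green thread, 26 mm diameter, 40 mm high, standing; its origin is the centre of its underside. A bystander: leave it where it is
- tape_case: round flat yellow tape-measure case, 50 mm diameter, 14 mm high, lying flat; its origin is the centre of its underside. A bystander: leave it where it is
- yellow_spool: spool of yellow thread, 30 mm diameter, 55 mm high, standing; its origin is the centre of its underside. A bystander: leave it where it is
- pin_dish: round white dish of ball-headed pins, 76 mm diameter, 18 mm high; its origin is the centre of its underside. A bystander: leave it where it is
- shears: fabric shears with lilac handles, 200 mm long, 74 mm wide over the handles, 10 mm high, lying flat; its origin is the centre of its underside. A bystander: leave it where it is
- tweezers: steel tweezers, 112 mm long, 14 mm wide, 7 mm high, lying flat; its origin is the centre of its underside. A bystander: leave it where it is

How it is judged:
By the outcome, as a careful person would: the job done as asked, in the order asked, and still so for the second after the job is handed in, while the arm keeps its last pose, push and grip.
It also fails if it takes over 72 s, if anything falls off the work surface, if the arm or the gripper's body presses on something with over 40 N, if the wrist force passes 120 N, or if a joint passes its speed limit or range.

## Working session

There is one attempt and no reset: what is moved stays moved. The work goes in short steps, Python scripts to look and compute and a tool call to move; the robot and the scene stay as the last step left them, time stands still between calls to the robot, and variables do not carry over. Pictures are saved under pics/ and viewed, at most 10 in all, crops included, and the job is handed in when it is done.

Besides the shell and the picture viewer there is one more tool, called after ">>>" as name(argument=value, ...) on one line, values as JSON. arm_command: Moves the arm, as the interface text tells. Its arguments: {"type":"object","properties":{"targets":{"type":"array"}},"required":["targets"]}

```bash
ls; mkdir -p pics; cat > h.py <<'E'
import numpy as np,cv2
from cell import bot
from scipy.spatial.transform import Rotation as R
def model(n):
    m=bot.camera_model(n); return m
def rot(m):
    a=np.array(m["attitude"],float)
    return a if a.shape==(3,3) else R.from_euler('xyz',a).as_matrix() if a.size==3 else None
def ray(m,u,v):
    f=192/np.tan(np.radians(m["vertical_fov"]/2))
    x=(np.asarray(u,float)-m["cx"])/f; y=(np.asarray(v,float)-m["cy"])/f
    a,b=x,y
    for _ in range(15):
        s=1+m["k1"]*(a*a+b*b); a,b=x/s,y/s
    d=np.stack([a,-b,-np.ones_like(a)],-1)
    return np.array(m["eye"]),d@rot(m).T
def onz(m,u,v,z):
    e,d=ray(m,u,v); return e+d*((z-e[2])/d[...,2])[...,None]
def cloud(m,dep):
    v,u=np.mgrid[0:384,0:512]; e,d=ray(m,u,v); return e+d*dep[...,None]
E
python3 - <<'E'
from h import *
s=bot.read_state();print(s)
for n in("top","side"):
    p,d=bot.read_camera(n);cv2.imwrite(f"pics/{n}0.png",p);np.save(f"{n}0.npy",d);print(n,model(n))
print(model("wrist"))
E
```

```text
pics
{'time_s': 0.0, 'qpos': array([-1.41170054e+00,  1.04706413e-01,  9.64588226e-02,  1.56392053e+00,
       -1.57627714e-05,  1.35307136e+00]), 'joint_velocities': array([-1.85933857e-03, -1.79187668e-04, -2.52934781e-05,  3.80244832e-04,
       -5.56448395e-04, -1.43982607e-03]), 'effort': array([-1.43096945e-04, -5.56924868e+01,  5.03652298e+01,  1.68295694e-02,
       -3.77784681e-04, -1.75703111e-06]), 'tcp_pos': array([ 0.22071375, -0.55755632,  0.23051243]), 'ee_rot': array([-3.14024984e+00, -2.80929782e-04,  3.76820576e-01]), 'wrist_force': array([ 0.27636101, -0.2491469 , -0.72095031]), 'moment': array([-0.0611274 ,  0.00557331,  0.00635782]), 'finger_force': 0.0, 'opening': 0.08520996064471319}
top {'vertical_fov': 52.39618275907492, 'cx': 256.8525693697845, 'cy': 189.64074353904567, 'k1': -0.11056032378661303, 'eye': array([0.23160603, 0.08998328, 1.35222285]), 'attitude': array([ 2.23967556e-01, -1.95966665e-04, -1.56839746e+00])}
side {'vertical_fov': 51.132893240272, 'cx': 253.23663140040085, 'cy': 196.45641479274397, 'k1': 0.003553758620717155, 'eye': array([ 0.29721428, -0.72986922,  0.87918574]), 'attitude': array([ 0.84542104, -0.00091492, -0.23643854])}
{'vertical_fov': 63.90348288689149, 'cx': 261.185418421823, 'cy': 188.87077929939127, 'k1': -0.005939438400019655, 'eye': array([ 0.29774278, -0.52838713,  0.37288578]), 'attitude': array([-3.25207026e-01,  7.70270990e-04, -1.19390038e+00])}
```

View pics/top0.png

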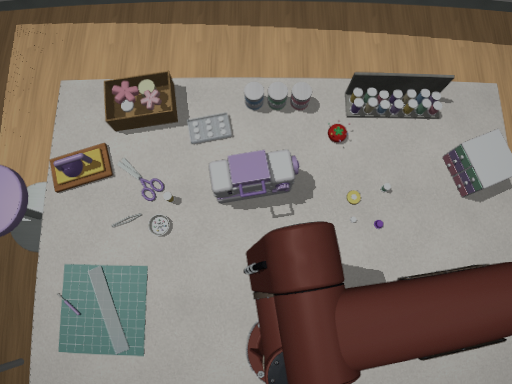

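View pics/side0.png

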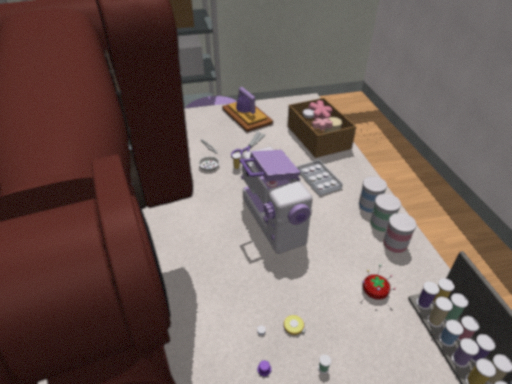

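```bash
python3 - <<'E'
from h import *
for n,c in(("top",(379,224)),("side",(264,368))):
    p=cv2.imread(f"pics/{n}0.png");d=np.load(f"{n}0.npy");m=model(n);C=cloud(m,d)
    hsv=cv2.cvtColor(p,cv2.COLOR_BGR2HSV)
    pur=cv2.inRange(hsv,(120,60,30),(150,255,255))
    k,L,st,ce=cv2.connectedComponentsWithStats(pur)
    for i in range(1,k):
        if st[i,4]>15:
            q=C[L==i];print(n,ce[i].round(1),st[i,4],"med",np.median(q,0).round(3),"min",q.min(0).round(3),"max",q.max(0).round(3), 'z20',onz(m,*ce[i],0.012).round(4))
    w=(C[...,2]>.15)&(C[...,2]<.26)&(C[...,0]>.3)&(C[...,1]>-.2)&(C[...,1]<.4)&(d>0)
    if n=="top":
        k,L,st,ce=cv2.connectedComponentsWithStats(w.astype(np.uint8))
        for i in range(1,k):
            if st[i,4]>200:
                q=C[L==i];print("hi",ce[i],st[i],np.median(q,0),q.min(0),q.max(0)); print(cv2.minAreaRect(q[q[:,2]>.15][:,:2].astype(np.float32)))
                print(np.histogram(q[:,2],bins=12))
    x,y,X,Y=(190,130,320,225) if n=="top" else (220,130,330,270)
    cv2.imwrite(f"pics/{n}c.png",cv2.resize(p[y:Y,x:X],None,fx=5 if n=="top" else 4,fy=5 if n=="top" else 4,interpolation=cv2.INTER_CUBIC))
E
```

```text
top [392.1  98.6] 34 med [ 0.876 -0.41   0.043] min [ 0.232 -0.42   0.011] max [0.908 0.09  1.352] z20 [ 0.8931 -0.4226  0.012 ]
top [354.7 108.7] 45 med [ 0.833 -0.264  0.048] min [ 0.232 -0.285  0.014] max [0.844 0.09  1.352] z20 [ 0.8485 -0.2752  0.012 ]
top [393.6 109. ] 37 med [ 0.834 -0.412  0.044] min [ 0.826 -0.425  0.019] max [ 0.856 -0.405  0.06 ] z20 [ 0.85   -0.4248  0.012 ]
top [456.  160.9] 94 med [ 0.623 -0.613  0.077] min [ 0.232 -0.625  0.055] max [0.661 0.09  1.352] z20 [ 0.6477 -0.6465  0.012 ]
top [ 86.2 158.1] 39 med [0.631 0.684 0.081] min [0.624 0.679 0.051] max [0.64  0.69  0.115] z20 [0.6541 0.7177 0.012 ]
top [ 71.  167.4] 296 med [0.601 0.739 0.071] min [0.577 0.699 0.033] max [0.637 0.785 0.112] z20 [0.6188 0.7723 0.012 ]
top [ 18.4 207.3] 322 med [ 0.513  1.143 -0.282] min [ 0.232  0.09  -0.32 ] max [0.683 1.223 1.352] z20 [0.4686 0.9608 0.012 ]
top [466.7 182.3] 100 med [ 0.546 -0.642  0.078] min [ 0.232 -0.657  0.053] max [0.586 0.09  1.352] z20 [ 0.5662 -0.6783  0.012 ]
top [150.9 187.8] 180 med [0.543 0.467 0.008] min [ 0.232  0.09  -0.002] max [0.579
[... 1419 characters left out ...]
15 0.204 0.879] z20 [0.6281 0.3637 0.012 ]
side [263.5 206.5] 213 med [0.52  0.024 0.133] min [ 0.505 -0.013  0.053] max [0.534 0.212 0.171] z20 [0.5475 0.1665 0.012 ]
side [298.4 213.8] 271 med [ 0.585 -0.035  0.162] min [ 0.56  -0.044  0.128] max [ 0.613 -0.021  0.183] z20 [0.6445 0.1092 0.012 ]
side [425.5 299.1] 149 med [ 0.835 -0.281  0.047] min [ 0.829 -0.287  0.018] max [ 0.849 -0.265  0.07 ] z20 [ 0.8588 -0.2609  0.012 ]
side [469.1 355.8] 217 med [ 0.838 -0.43   0.045] min [ 0.297 -0.73   0.02 ] max [ 0.91  -0.413  0.879] z20 [ 0.8725 -0.4174  0.012 ]
side [263.9 368.1] 163 med [ 0.416 -0.339  0.019] min [ 0.297 -0.73   0.   ] max [ 0.433 -0.323  0.879] z20 [ 0.4167 -0.337   0.012 ]
```

View pics/topc.png

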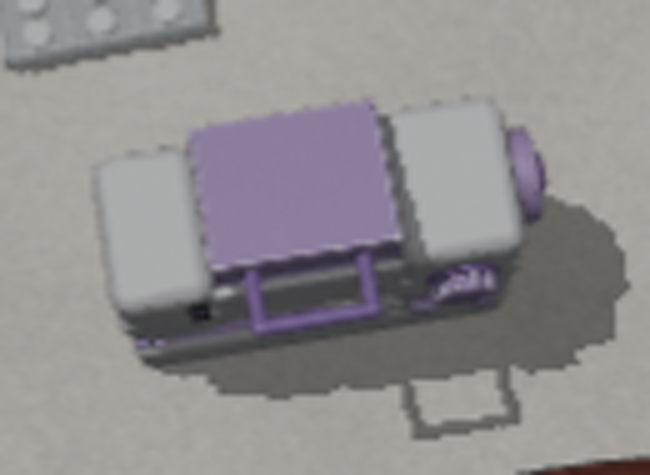

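The top crop shows the lilac cover with its loop bar at about (253,195) in full-picture pixels, apparently slightly ajar (points up to 0.236 m). I'll fit the cover plane and the machine's yaw.

```bash
python3 - <<'E'
from h import *
from scipy.optimize import least_squares
T=[]
for n in("top","side"):
    p=cv2.imread(f"pics/{n}0.png");d=np.load(f"{n}0.npy");m=model(n);C=cloud(m,d)
    box=(C[...,0]>.44)&(C[...,0]<.66)&(C[...,1]>-.06)&(C[...,1]<.27)&(d>0)
    hsv=cv2.cvtColor(p,cv2.COLOR_BGR2HSV); lil=(hsv[...,0]>118)&(hsv[...,0]<155)&(hsv[...,1]>30)
    lid=(box&lil&(C[...,2]>.2)&(C[...,1]>.03)&(C[...,1]<.18)).astype(np.uint8)
    er=cv2.erode(lid,np.ones((5,5)))
    q=C[er>0];c=q.mean(0);u,s,vt=np.linalg.svd(q-c);nn=vt[2]*np.sign(vt[2][2])
    print(n,"lid plane",len(q),c.round(4),nn.round(4),"tilt",np.degrees(np.arccos(nn[2])),"dir",np.degrees(np.arctan2(nn[1],nn[0])),"res",np.std((q-c)@nn))
    q=C[lid>0]; print(" rect lid",cv2.minAreaRect(q[:,:2].astype(np.float32)))
    # white tops
    wt=cv2.erode((box&~lil&(C[...,2]>.18)&(C[...,2]<.2)).astype(np.uint8),np.ones((2,2)))
    q=C[wt>0];r=cv2.minAreaRect(q[:,:2].astype(np.float32));print(" tops",len(q),np.median(q[:,2]),r,cv2.boxPoints(r).round(3).tolist())
    bar=(box&lil&(C[...,0]<.497)&(C[...,2]>.2))
    q=C[bar];print(" bar n",len(q),q.min(0).round(4),q.max(0).round(4))
    q=q[q[:,0]<.485]
    if len(q)>5:
        f=np.polyfit(q[:,1],q[:,0],1);print(" bar yaw",np.degrees(np.arctan(f[0])),q.mean(0))
    if n=="top":
        v,u=np.where(box&lil&(C[...,1]>.0)&(C[...,1]<.2)&(C[...,2]>.15)&(C[...,0]<.5));print(" px",u.min(),u.max(),v.min(),v.max())
E
```

```text
top lid plane 810 [0.5588 0.1163 0.2223] [0.2036 0.0358 0.9784] tilt 11.931175382600973 dir 9.980865110726011 res 0.0019597897027878028
 rect lid ((0.5395163893699646, 0.11258229613304138), (0.13850723206996918, 0.11486198008060455), 10.318422317504883)
 tops 1253 0.1884566891490489 ((0.5569400787353516, 0.10685405135154724), (0.09798061102628708, 0.25579726696014404), 10.060914039611816) [[0.4860000014305115, 0.2240000069141388], [0.531000018119812, -0.02800000086426735], [0.628000020980835, -0.010999999940395355], [0.5830000042915344, 0.2409999966621399]]
 bar n 124 [0.468  0.0662 0.2197] [0.4969 0.1436 0.2339]
 bar yaw -5.381525081223828 [0.47664496 0.10755657 0.22914161]
 px 228 265 186 196
side lid plane 779 [0.5548 0.1024 0.2234] [ 0.1852 -0.0034  0.9827] tilt 10.677485469639498 dir -1.0540041974782905 res 0.0029390111921075665
 rect lid ((0.5425584316253662, 0.11331640928983688), (0.14140261709690094, 0.11975676566362381), 10.02556324005127)
 tops 824 0.18924892322124076 ((0.5627200603485107, 0.1023145318031311), (0.10578096657991409, 0.25017890334129333), 11.520624160766602) [[0.4860000014305115, 0.21400000154972076], [0.5360000133514404, -0.03099999949336052], [0.6399999856948853, -0.009999999776482582], [0.5899999737739563, 0.23499999940395355]]
 bar n 106 [0.4689 0.0638 0.2201] [0.4961 0.1409 0.2333]
 bar yaw -5.478262406465982 [0.47758797 0.10501652 0.22958208]
```

>>> arm_command(targets=[0,0,-0.04,0,0,0,-1,0,0,-0.04,0,0,0,-1,0.0266,-0.029,-0.002,0,0,0,-1,0.0266,-0.029,-0.002,0,0,0,-1,0.0266,-0.029,-0.002,0,0,0,-1,0.0266,-0.029,-0.002,0,0,0,-1,0.0266,-0.029,-0.002,0,0,0,-1,0.0266,-0.029,-0.002,0,0,0,-1,0.0266,-0.029,-0.002,0,0,0,-1,0.0266,-0.029,-0.002,0,0,0,-1,0.0266,-0.029,-0.002,0,0,0,-1,0.0266,-0.029,-0.002,0,0,0,-1,0.0266,-0.029,-0.002,0,0,0,-1,0.0266,-0.029,-0.002,0,0,0,-1,0.0266,-0.029,-0.002,0,0,0,-1,0.0266,-0.029,-0.002,0,0,0,-1,0.0266,-0.029,-0.002,0,0,0,-1,0.0266,-0.029,-0.002,0,0,0,-1,0.0266,-0.029,-0.002,0,0,0,-1,0.0266,-0.029,-0.002,0,0,0,-1])

```text
time_s: 1.77
tcp_pos: [0.4741, 0.1059, 0.3472]
ee_rot: [3.141, 0.0, 0.377]
wrist_force: [-0.0, -1.0, -0.2]
opening: 0.0853
finger_force: 0.0
```

>>> arm_command(targets=[0,0,0,0,0,-7.1,-1,0,0,0,0,0,-7.1,-1,0,0,0,0,0,-7.1,-1,0,0,0,0,0,-7.1,-1,0,0,0,0,0,-7.1,-1,0,0,0,0,0,-7.1,-1,0,0,0,0,0,-7.1,-1,0,0,0,0,0,-7.1,-1,0,0,0,0,0,-7.1,-1,0,0,0,0,0,-7.1,-1,0,0,0,0,0,-7.1,-1,0,0,0,0,0,0,-1,0,0,0,0,0,0,-1])

```text
time_s: 2.85
tcp_pos: [0.4738, 0.1036, 0.347]
ee_rot: [-3.141, -0.0, 1.736]
wrist_force: [0.4, -0.7, -0.4]
opening: 0.0853
finger_force: 0.0
```

```bash
python3 - <<'E'
from h import *
m=model("wrist");p,d=bot.read_camera("wrist");cv2.imwrite("pics/w1.png",p);np.save("w1.npy",d);np.save("w1m.npy",m,allow_pickle=True)
s=bot.read_state();print(s["tcp_pos"],np.degrees(s["ee_rot"]),s["time_s"],s["wrist_force"])
m=bot.camera_model("top");p,d=bot.read_camera("top");cv2.imwrite("pics/t1.png",p)
E
```

```text
[0.47384873 0.10362856 0.34708368] [-1.79978406e+02  1.57690301e-04  9.94325790e+01] 2.9 [-0.01693232  0.17069334  0.19708511]
```

View pics/w1.png

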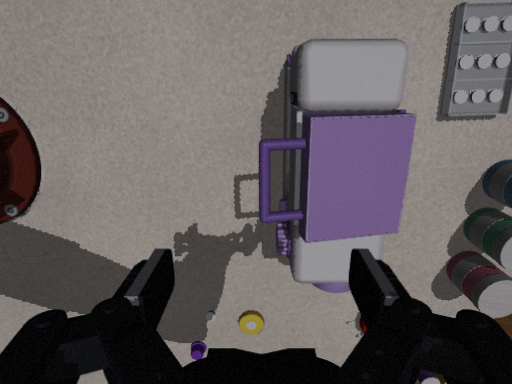

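The wrist picture shows the whole cover: bar at about (266,180), cover from (304,115) to (405,235), cap at (198,350).

```bash
python3 - <<'E'
from h import *
m=np.load("w1m.npy",allow_pickle=True).item();p=cv2.imread("pics/w1.png");d=np.load("w1.npy");C=cloud(m,d)
hsv=cv2.cvtColor(p,cv2.COLOR_BGR2HSV);lil=cv2.inRange(hsv,(118,60,50),(155,255,255))
ok=(lil>0)&(d>0);v,u=np.mgrid[0:384,0:512]
lid=(ok&(u>312)&(u<400)&(v>122)&(v<230)).astype(np.uint8);q=C[cv2.erode(lid,np.ones((5,5)))>0]
c=q.mean(0);_,_,vt=np.linalg.svd(q-c,full_matrices=False);n=vt[2]*np.sign(vt[2][2]);print("lid",len(q),c.round(4),n.round(4),"tilt",np.degrees(np.arccos(n[2])),"dir",np.degrees(np.arctan2(n[1],n[0])))
q=C[ok&(u>300)&(u<415)&(v>105)&(v<245)&(C[...,2]>.2)];r=cv2.minAreaRect(q[:,:2].astype(np.float32));print(r,cv2.boxPoints(r).round(4).tolist())
b=ok&(u<272)&(u>255)&(v>145)&(v<218);q=C[b];q=q[q[:,2]>.2];f=np.polyfit(q[:,1],q[:,0],1);print("bar",len(q),q.mean(0).round(4),np.percentile(q[:,2],[50,95]),"yaw",-np.degrees(np.arctan(f[0])))
U,V=u[b],v[b];g=onz(m,U,V,.226);print("bar ray",g.mean(0),"ends",g[:,1].min(),g[:,1].max(),"yaw",-np.degrees(np.arctan(np.polyfit(g[:,1],g[:,0],1)[0])))
w=(hsv[...,1]<40)&(C[...,2]>.186)&(C[...,2]<.195)&(d>0);q=C[w];r=cv2.minAreaRect(q[:,:2].astype(np.float32));print("tops",len(q),np.median(q[:,2]),r)
E
```

```text
lid 7656 [0.5585 0.1206 0.2228] [0.2052 0.0356 0.9781] tilt 12.021804801776574 dir 9.829451780273041
((0.5590637922286987, 0.11743880063295364), (0.10267926007509232, 0.11609962582588196), 9.914958000183105) [[0.4984999895095825, 0.16580000519752502], [0.5184999704360962, 0.05139999836683273], [0.6195999979972839, 0.06909999996423721], [0.5996000170707703, 0.1835000067949295]]
bar 791 [0.4767 0.1048 0.2302] [0.23035888 0.23184807] yaw 9.950087214384734
bar ray [0.47697111 0.10320357 0.226     ] ends 0.06850573449047474 0.13604253820651216 yaw 9.71340069138501
tops 9772 0.18939152187027483 ((0.5586086511611938, 0.10906089842319489), (0.1004505380988121, 0.2538222372531891), 10.20429515838623)
```

>>> arm_command(targets=[0,0.003,0,0,0,-0.5,0.43,0,0,0.03,0,0,0,0.43,0,0,0.03,0,0,0,0.43,0,0,0.01,0,0,0,0.43,0,0,0,0,0,0,0.43,0,0,0,0,0,0,0.43,0,0,0,0,0,0,0.43])

```text
time_s: 3.53
tcp_pos: [0.4774, 0.1041, 0.2791]
ee_rot: [3.14, 0.001, 1.748]
wrist_force: [0.7, -0.4, 0.1]
opening: 0.0245
finger_force: 0.0
```

>>> arm_command(targets=[0,0,0.03,0,0,0,0.43,0,0,0.03,0,0,0,0.43,0,0,0.01,0,0,0,0.43,0,0,0,0,0,0,0.43])

```text
time_s: 3.87
tcp_pos: [0.4761, 0.1041, 0.2061]
ee_rot: [-3.139, -0.0, 1.748]
wrist_force: [-0.7, -0.5, 0.5]
opening: 0.0244
finger_force: 0.0
```

>>> arm_command(targets=[0,0,0,0,0,0,1,0,0,0,0,0,0,1,0,0,0,0,0,0,1,0,0,0,0,0,0,1,0,0,0,0,0,0,1])

```text
time_s: 4.28
tcp_pos: [0.4765, 0.1039, 0.2094]
ee_rot: [-3.141, 0.001, 1.748]
wrist_force: [-7.1, -1.3, -0.2]
opening: 0.0077
finger_force: 58.4
```

>>> arm_command(targets=[0,0.0025,-0.0078,0,0,0,1,0,0.0028,-0.0078,0,0,0,1,0,0.0036,-0.0075,0,0,0,1,0,0.0036,-0.0074,0,0,0,1,0,0,0,0,0,0,1])

```text
time_s: 4.7
tcp_pos: [0.4893, 0.1061, 0.2414]
ee_rot: [3.141, 0.001, 1.748]
wrist_force: [-9.6, -2.7, 7.8]
opening: 0.0078
finger_force: 59.0
```

>>> arm_command(targets=[0,0.004,-0.0075,0,0,0,1,0,0.0042,-0.007,0,0,0,1,0,0.0052,-0.0066,0,0,0,1,0,0.0053,-0.0064,0,0,0,1,0,0.006,-0.0057,0,0,0,1,0,0.006,-0.0056,0,0,0,1,0,0,0,0,0,0,1])

```text
time_s: 5.28
tcp_pos: [0.5201, 0.1115, 0.2798]
ee_rot: [3.14, 0.001, 1.748]
wrist_force: [-6.8, -2.2, 7.2]
opening: 0.008
finger_force: 59.9
```

Forces stay small; continuing along the arc.

>>> arm_command(targets=[0,0.0067,-0.005,0,0,0,1,0,0.0067,-0.005,0,0,0,1,0,0.0072,-0.0041,0,0,0,1,0,0.0072,-0.004,0,0,0,1,0,0.0076,-0.0032,0,0,0,1,0,0.0077,-0.003,0,0,0,1,0,0,0,0,0,0,1])

```text
time_s: 5.87
tcp_pos: [0.5633, 0.1191, 0.3047]
ee_rot: [3.137, 0.002, 1.748]
wrist_force: [-2.0, -1.5, 9.7]
opening: 0.0078
finger_force: 61.5
```

>>> arm_command(targets=[0,0.008,-0.0022,0,0,0,1,0,0.008,-0.0021,0,0,0,1,0,0.0082,-0.0013,0,0,0,1,0,0.0082,-0.0011,0,0,0,1,0,0.0082,-0.0003,0,0,0,1,0,0.0083,0,0,0,0,1,0,0,0,0,0,0,1])

```text
time_s: 6.45
tcp_pos: [0.6117, 0.1275, 0.3111]
ee_rot: [3.137, 0.002, 1.748]
wrist_force: [-0.6, -2.8, 7.6]
opening: 0.0077
finger_force: 61.4
```

>>> arm_command(targets=[0,0.0082,0.0007,0,0,0,1,0,0.0082,0.0008,0,0,0,1,0,0.008,0.0017,0,0,0,1,0,0.008,0.0018,0,0,0,1,0,0.0076,0.0026,0,0,0,1,0,0.0076,0.0028,0,0,0,1,0,0,0,0,0,0,1,0,0,0,0,0,0,1])

```text
time_s: 7.12
tcp_pos: [0.6581, 0.1356, 0.2993]
ee_rot: [3.138, 0.002, 1.748]
wrist_force: [2.1, -5.5, 2.7]
opening: 0.0079
finger_force: 62.0
```

```bash
python3 - <<'E'
from h import *
p,d=bot.read_camera("side");cv2.imwrite("pics/s2.png",p[60:300,180:400].repeat(2,0).repeat(2,1));C=cloud(model("side"),d)
hsv=cv2.cvtColor(p,cv2.COLOR_BGR2HSV);lil=cv2.inRange(hsv,(118,50,30),(155,255,255))
w=(lil>0)&(d>0)&(C[...,2]>.19)&(C[...,0]>.55)&(C[...,0]<.7)&(C[...,1]>.0)&(C[...,1]<.2)
q=C[w];print(len(q),q.min(0),q.max(0))
a=np.radians(9.9);X=(q[:,:2]-[.605,.1255])@[np.cos(a),np.sin(a)];f=np.polyfit(q[:,2],X,1);print("lean from fit",90+np.degrees(np.arctan(f[0])))
s=bot.read_state();print(s["tcp_pos"],s["wrist_force"])
E
```

```text
573 [0.59571006 0.06772712 0.19000568] [0.66798112 0.19031533 0.39445522]
lean from fit 107.27136083091713
[0.65802884 0.13556863 0.29942537] [ 2.19461752 -5.07192443  2.69960158]
```

View pics/s2.png

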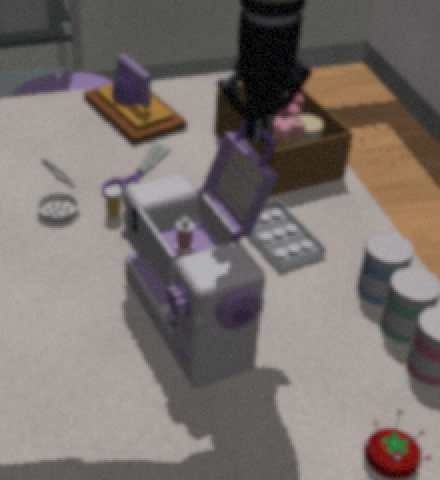

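The side view shows the cover open past upright with the pink spool exposed at about (185,235) in the crop. Releasing and backing off upward.

>>> arm_command(targets=[0,0,0,0,0,0,0.4,0,0,0,0,0,0,0.4,0,0,0,0,0,0,0.4,0,0,0,0,0,0,0.4,0,0,-0.01,0,0,0,0.4,0,0,-0.03,0,0,0,0.4,0,0,-0.03,0,0,0,0.4,0,0,-0.03,0,0,0,0.4,0,-0.033,0,0,0,0,0.4,0,-0.033,0,0,0,0,0.4,0,-0.033,0,0,0,0,-0.2,0,-0.01,0,0,0,0,-0.2,0,0,0,0,0,0,-0.2])

```text
time_s: 8.25
tcp_pos: [0.5544, 0.1185, 0.3992]
ee_rot: [3.141, 0.0, 1.749]
wrist_force: [1.0, -0.2, 0.6]
opening: 0.0509
finger_force: 0.0
```

```bash
python3 - <<'E'
from h import *
m=model("wrist");p,d=bot.read_camera("wrist");cv2.imwrite("pics/w2.png",p);np.save("w2.npy",d);np.save("w2m.npy",m,allow_pickle=True)
s=bot.read_state();print(s["tcp_pos"],s["wrist_force"])
m=model("side");p,d=bot.read_camera("side");cv2.imwrite("pics/s3.png",p);np.save("s3.npy",d)
p,d=bot.read_camera("top");cv2.imwrite("pics/t3.png",p);np.save("t3.npy",d)
E
```

```text
[0.55574043 0.11850582 0.39894146] [-0.05548491  0.54749966 -0.56282865]
```

View pics/w2.png

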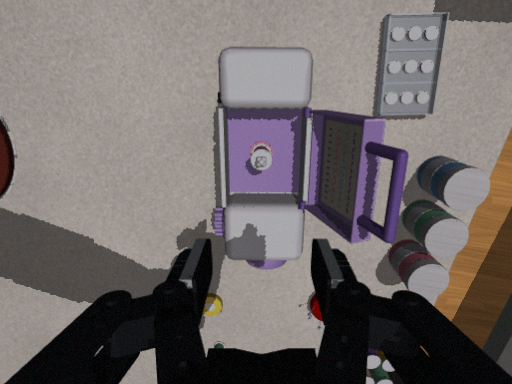

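The wrist picture shows the open compartment with the spool and its pin at about (261,158), and the cover standing at right, bar at (397,185).

```bash
python3 - <<'E'
from h import *
m=np.load("w2m.npy",allow_pickle=True).item();p=cv2.imread("pics/w2.png");d=np.load("w2.npy");C=cloud(m,d)
cv2.imwrite("pics/w2c.png",cv2.resize(p[135:180,235:290],None,fx=10,fy=10,interpolation=cv2.INTER_NEAREST))
hsv=cv2.cvtColor(p,cv2.COLOR_BGR2HSV);lil=cv2.inRange(hsv,(118,50,30),(155,255,255))>0
B=np.zeros((384,512),bool);B[135:180,235:290]=1
for lo,hi in((.181,.189),(.189,.195),(.1955,.205)):
    w=B&(C[...,2]>lo)&(C[...,2]<hi)&(d>0)
    if w.any():
        v,u=np.where(w);q=C[w];(cx,cy),r=cv2.minEnclosingCircle(q[:,:2].astype(np.float32));print(lo,len(q),"px",u.mean(),v.mean(),"mean",q.mean(0).round(4),"circle",cx,cy,r)
a=np.radians(9.9);ax=np.array([np.cos(a),np.sin(a)])
w=(d>0)&(C[...,2]>.2)&(C[...,0]>.58)&(C[...,0]<.72)&(C[...,1]>.03)&(C[...,1]<.22);v,u=np.where(w)
q=C[w];X=(q[:,:2]-[.605,.1255])@ax;hi=q[:,2]>.295;print("bar rel",X[hi].mean(),q[hi].mean(0),q[:,2].max())
ch=w&~lil;ch=cv2.erode(ch.astype(np.uint8),np.ones((5,5)))>0;q=C[ch];c=q.mean(0);_,_,vt=np.linalg.svd(q-c,full_matrices=False);print("chart",len(q),vt[2],90+np.degrees(np.arcsin(abs(vt[2][2]))))
# cap from top
m=model("top");p=cv2.imread("pics/t3.png");d=np.load("t3.npy");C=cloud(m,d)
pur=cv2.inRange(cv2.cvtColor(p,cv2.COLOR_BGR2HSV),(120,60,30),(150,255,255))
k,L,st,ce=cv2.connectedComponentsWithStats(pur)
for i in range(1,k):
    if st[i,4]>15 and abs(ce[i]-[378,224]).max()<12: print("cap",ce[i],onz(m,*ce[i],.012))
E
```

```text
0.181 269 px 261.09665427509293 158.17472118959108 mean [0.5551 0.1178 0.1855] circle 0.5556827187538147 0.11683443933725357 0.01299772784113884
0.189 17 px 261.8235294117647 158.94117647058823 mean [0.5557 0.1191 0.1944] circle 0.5557005405426025 0.11723744869232178 0.006776281166821718
0.1955 70 px 261.1714285714286 160.97142857142856 mean [0.5553 0.1173 0.1972] circle 0.5549936294555664 0.1176389679312706 0.006496033631265163
bar rel 0.002867905733641521 [0.60660724 0.13297168 0.43978408] 0.4856335859101806
chart 9360 [0.98205976 0.12403932 0.14203121] 98.16540094481475
cap [378.06451613 223.61290323] [ 0.41617177 -0.33341585  0.012     ]
```

View pics/w2c.png

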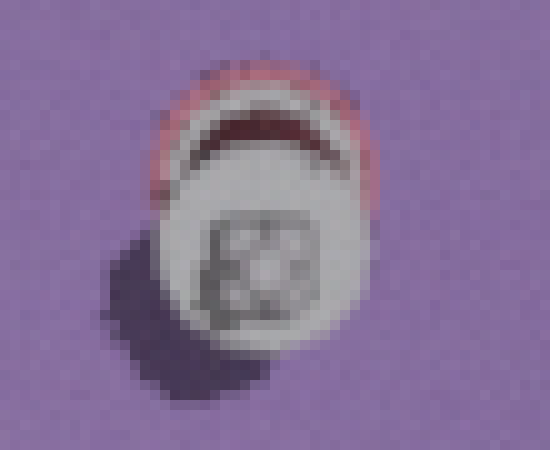

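The crop shows the pin tip with barbs at about (261.5,161.3) full-picture and the spool's top face centred near (261.0,159.6).

```bash
python3 - <<'E'
from h import *
m=np.load("w2m.npy",allow_pickle=True).item();d=np.load("w2.npy");C=cloud(m,d)
print("tip",onz(m,261.5,161.3,.1985),"top",onz(m,261.0,159.6,.186))
a=np.radians(9.9);ax=np.array([np.cos(a),np.sin(a)])
q=C[130:195,328:350].reshape(-1,3);c=q.mean(0);_,s,vt=np.linalg.svd(q-c,full_matrices=False);n=vt[2];print("chart",c,n,90+np.degrees(np.arcsin(abs(n[2]))),s)
q=C[160:220,390:402].reshape(-1,3);q=q[q[:,2]>.3];print("bar",len(q),q.mean(0),(q[:,:2].mean(0)-[.605,.1255])@ax)
# side: pink spool & white tip
m=model("side");p=cv2.imread("pics/s3.png");d=np.load("s3.npy");C=cloud(m,d)
w=(d>0)&(abs(C[...,0]-.5555)<.02)&(abs(C[...,1]-.1174)<.02)&(C[...,2]>.192)&(C[...,2]<.21)
v,u=np.where(w);q=C[w];print("side tip",len(q),u.mean(),v.mean(),q.mean(0),onz(m,u.mean(),v.mean(),.196))
E
```

```text
tip [0.55565742 0.11727573 0.1985    ] top [0.5552874  0.11622553 0.186     ]
chart [0.63495156 0.13661316 0.22316809] [0.96646914 0.23780824 0.09687442] 95.55921397182233 [0.86508809 0.7406684  0.22031534]
bar 638 [0.65548344 0.1417643  0.31829154] 0.05252801675952809
side tip 13 272.53846153846155 169.84615384615384 [0.55613165 0.11378105 0.19679422] [0.55643088 0.11475918 0.196     ]
```

>>> arm_command(targets=[-0.035,-0.0181,0,0,0,0,-0.2,-0.035,-0.0181,0,0,0,0,-0.2,-0.035,-0.0181,0,0,0,0,-0.2,-0.035,-0.0181,0,0,0,0,-0.2,-0.035,-0.0181,0,0,0,0,-0.2,-0.035,-0.0181,0.01,0,0,0,-0.2,-0.035,-0.0181,0.01,0,0,0,-0.2,-0.035,-0.0181,0.01,0,0,0,-0.2,-0.035,-0.0181,0.01,0,0,0,-0.2,-0.035,-0.0181,0.01,0,0,0,-0.2,-0.035,-0.0181,0.01,0,0,0,-0.2,-0.035,-0.0181,0.01,0,0,0,-0.2,0,0,0.04,0,0,0,-0.2,0,0,0.04,0,0,0,-0.2,0,0,0.03,0,0,0,-0.2,0,0,0,0,0,0,-0.2,0,0,0,0,0,0,-0.2])

```text
time_s: 9.82
tcp_pos: [0.4167, -0.3331, 0.2171]
ee_rot: [-3.14, -0.003, 1.749]
wrist_force: [-0.2, 0.7, 0.6]
opening: 0.0512
finger_force: 0.0
```

```bash
cat > cap.py <<'E'
from h import *
m=model("wrist");p,d=bot.read_camera("wrist");cv2.imwrite("pics/w4.png",p);C=cloud(m,d)
s=bot.read_state();print(s["tcp_pos"],s["ee_rot"])
pur=cv2.inRange(cv2.cvtColor(p,cv2.COLOR_BGR2HSV),(120,70,20),(150,255,255))
k,L,st,ce=cv2.connectedComponentsWithStats(pur)
for i in range(1,k):
    if st[i,4]>100:
        q=C[(L==i)&(d>0)];t=q[(q[:,2]>.018)&(q[:,2]<.026)];fl=q[(q[:,2]<.006)];print(ce[i],st[i],q[:,2].max())
        for z in (t,fl):
            if len(z)>9:print("  circ",len(z),cv2.minEnclosingCircle(z[:,:2].astype(np.float32)),z.mean(0))
E
python3 cap.py
```

```text
[ 0.41744566 -0.33390333  0.2193771 ] [3.14135840e+00 4.80320662e-04 1.74880835e+00]
[261.11599297 159.77504394] [248 147  27  27 569] 0.02261018168694806
  circ 342 ((0.4174783229827881, -0.3347983956336975), 0.012558053247630596) [ 0.41725481 -0.33462905  0.0204427 ]
  circ 164 ((0.41771233081817627, -0.3362063765525818), 0.016898294910788536) [ 0.41573647 -0.3300988   0.00256264]
```

View pics/w4.png

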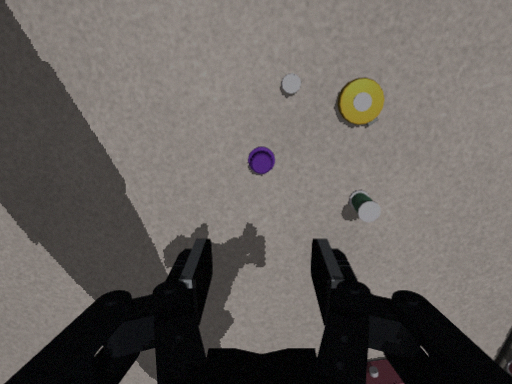

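>>> arm_command(targets=[-0.0013,0.0002,0.04,0,0,0,-0.2,0,0,0.04,0,0,0,-0.2,0,0,0.04,0,0,0,-0.2,0,0,0.04,0,0,0,-0.2,0,0,0.03,0,0,0,-0.2,0,0,0.02,0,0,0,-0.2,0,0,0.005,0,0,0,-0.2,0,0,0,0,0,0,0,0,0,0,0,0,0,1,0,0,0,0,0,0,1,0,0,0,0,0,0,1,0,0,0,0,0,0,1,0,0,0,0,0,0,1,0,0,0,0,0,0,1])

```text
time_s: 11.03
tcp_pos: [0.4191, -0.3367, 0.0064]
ee_rot: [3.139, 0.005, 1.749]
wrist_force: [-0.4, 1.2, 6.9]
opening: 0.022
finger_force: 59.0
```

>>> arm_command(targets=[0,0,-0.01,0,0,0,1,0,0,-0.03,0,0,0,1,0,0,-0.04,0,0,0,1,0,0,-0.04,0,0,0,1,0,0,-0.04,0,0,0,1,0,0,-0.04,0,0,0,1,0,0,-0.03,0,0,0,1,0.035,0.018,-0.01,0,0,0,1,0.035,0.018,-0.01,0,0,0,1,0.035,0.018,0,0,0,0,1,0.035,0.018,0,0,0,0,1,0.035,0.018,0,0,0,0,1,0.035,0.018,0,0,0,0,1,0.035,0.018,0,0,0,0,1,0.035,0.018,0,0,0,0,1,0.035,0.018,0,0,0,0,1,0.035,0.018,0,0,0,0,1,0.035,0.018,0,0,0,0,1,0.035,0.018,0,0,0,0,1,0,0,0,0,0,0,1])

```text
time_s: 12.7
tcp_pos: [0.5563, 0.1227, 0.2546]
ee_rot: [3.139, -0.001, 1.754]
wrist_force: [0.8, -0.3, 0.2]
opening: 0.0217
finger_force: 59.0
```

>>> arm_command(targets=[0,0,0.01,0,0,0,1,0,0,0,0,0,0,1,0,0,0,0,0,0,1])

```text
time_s: 12.95
tcp_pos: [0.5553, 0.116, 0.243]
ee_rot: [-3.141, 0.0, 1.748]
wrist_force: [-0.1, -0.0, -0.8]
opening: 0.022
finger_force: 59.0
```

```bash
python3 - <<'E'
from h import *
m=model("wrist");p,d=bot.read_camera("wrist");cv2.imwrite("pics/w5.png",p);np.save("w5.npy",d);np.save("w5m.npy",m,allow_pickle=True)
s=bot.read_state();print(s["tcp_pos"],s["ee_rot"],s["wrist_force"],s["opening"],s["finger_force"],s["qpos"])
C=cloud(m,d)
pur=cv2.inRange(cv2.cvtColor(p,cv2.COLOR_BGR2HSV),(120,100,20),(150,255,255));B=(pur>0)&(d>0)&(d<.2)
k,L,st,ce=cv2.connectedComponentsWithStats(B.astype(np.uint8))
for i in range(1,k):
    if st[i,4]>60:print(ce[i],st[i],C[L==i].mean(0),C[L==i].min(0),C[L==i].max(0))
w=(d>0)&(abs(C[...,0]-.5555)<.02)&(abs(C[...,1]-.1174)<.02)&(C[...,2]>.175)&(C[...,2]<.21);v,u=np.where(w)
if len(v): 
    q=C[w];print(len(v),u.mean(),v.mean(),q.mean(0)); t=q[:,2]>.1955;print(t.sum(),q[t].mean(0) if t.any() else '')
E
```

```text
[0.55542099 0.11574426 0.24329927] [-3.14152578e+00  2.49138974e-04  1.74710172e+00] [-0.18209924 -0.64904226  0.35790519] 0.021857370166670245 58.956352192908525 [-2.48727980e-02  7.24904201e-03  1.88954380e-02  1.58245846e+00
 -2.57477163e-04  1.36961814e+00]
[341.71276596 129.35106383] [336 121  13  17 188] [0.59486733 0.17921225 0.19274384] [0.59135931 0.17388803 0.18871966] [0.59946137 0.18430534 0.19509281]
[506.20472441 222.48425197] [499 209  13  27 254] [0.6370503  0.16536601 0.28363175] [0.63468403 0.16037284 0.28077956] [0.64104873 0.17011721 0.28704128]
[261.13764045 247.1323736 ] [ 233  215   57   67 2848] [0.55425348 0.12234748 0.25170945] [0.53955546 0.10548391 0.23538659] [0.5685341  0.13374664 0.26252402]
[487.40701754 365.53333333] [467 351  45  33 285] [0.64993285 0.10671935 0.29084406] [0.6099609  0.10036809 0.27766446] [0.6585998  0.13827926 0.32794205]
806 260.7655086848635 202.9739454094293 [0.55439266 0.12028027 0.18770961]
113 [0.55488701 0.11921125 0.19701823]
```

View pics/w5.png

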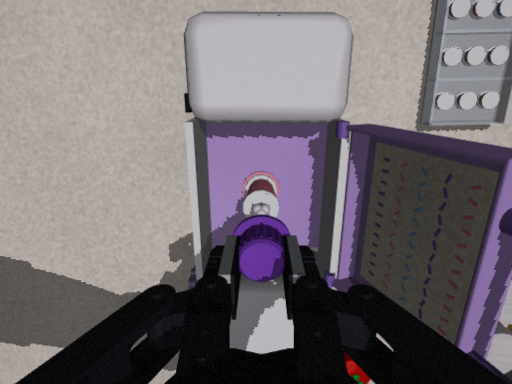

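The picture shows the cap held upright (261,250), the pin tip just beyond at (261,208), aligned laterally. I'll measure the offset along tool x by circle edges in this same view.

```bash
python3 - <<'E'
from h import *
from scipy.optimize import least_squares
m=np.load("w5m.npy",allow_pickle=True).item();d=np.load("w5.npy");p=cv2.imread("pics/w5.png");C=cloud(m,d)
a=1.748;tx=np.array([np.cos(a),np.sin(a)]);ty=np.array([np.sin(a),-np.cos(a)]);o=np.array([.5557,.1170])
v,u=np.mgrid[0:384,0:512]
def loc(q):return np.c_[(q[:,:2]-o)@tx,(q[:,:2]-o)@ty]*1000
def far(q,r):  # outer edge per ty bin toward +tx, circle of known r
    l=loc(q);b=np.round(l[:,1]).astype(int);e=np.array([[l[b==k,0].max(),k] for k in np.unique(b) if (b==k).sum()>2])
    f=least_squares(lambda c:np.hypot(e[:,0]-c[0],e[:,1]-c[1])-r,[0,0],loss='soft_l1').x;return f.round(2),len(e)
hsv=cv2.cvtColor(p,cv2.COLOR_BGR2HSV)
cap=(hsv[...,0]>115)&(hsv[...,0]<150)&(hsv[...,1]>90)&(d>0)&(u>225)&(u<297)&(v>208)&(v<285)
q=C[cap];print("cap z",np.percentile(q[:,2],[1,50,99]))
t=q[q[:,2]>.257];print("cap top",len(t),loc(t).min(0),loc(t).max(0),loc(t).mean(0),far(t,12),t[:,2].mean())
g=q[q[:,2]<.2445];print("flange",len(g),loc(g).min(0),loc(g).max(0),far(g,16),g[:,2].mean())
S=(u>235)&(u<290)&(v>165)&(v<222)&(d>0)&~cap
for lo,hi,r in((.1835,.1885,13),):
    q=C[S&(C[...,2]>lo)&(C[...,2]<hi)];print("spool",len(q),loc(q).min(0),loc(q).max(0),far(q,13))
q=C[S&(C[...,2]>.192)&(C[...,2]<.203)];print("barbs",len(q),loc(q).min(0),loc(q).max(0),far(q,7))
E
```

```text
cap z [0.2358101  0.25631375 0.26640746]
cap top 916 [ -9.85231901 -12.49584229] [12.15171487 11.38128488] [ 1.40104712 -0.54724793] (array([-0.19, -0.72]), 24) 0.2580886848777792
flange 721 [-61.2665413  -25.00439478] [16.74759367 15.86642796] (array([ 0.64, -0.32]), 30) 0.2372300285202516
spool 618 [ -8.08405264 -13.21357392] [12.69491698 12.05818145] (array([-0.65, -0.58]), 26)
barbs 174 [-1.59336367 -6.60944316] [5.86462519 4.84083613] (array([-0.94, -0.75]), 12)
```

>>> arm_command(targets=[-0.0008,0,0.015,0,0,0,1,0,0,0.015,0,0,0,1,0,0,0.006,0,0,0,1,0,0,0.002,0,0,0,1,0,0,0.002,0,0,0,1,0,0,0,0,0,0,1])

```text
time_s: 13.5
tcp_pos: [0.556, 0.1157, 0.2037]
ee_rot: [3.141, 0.0, 1.748]
wrist_force: [0.4, -0.8, -0.1]
opening: 0.0218
finger_force: 59.1
```

>>> arm_command(targets=[0,0,0.001,0,0,0,1,0,0,0.001,0,0,0,1,0,0,0,0,0,0,1])

```text
time_s: 13.75
tcp_pos: [0.5562, 0.1158, 0.2028]
ee_rot: [3.14, 0.001, 1.749]
wrist_force: [-2.9, -0.9, 8.1]
opening: 0.0217
finger_force: 59.8
```

>>> arm_command(targets=[0,0,0.001,0,0,0,1,0,0,0,0,0,0,1])

```text
time_s: 13.92
tcp_pos: [0.556, 0.1157, 0.2019]
ee_rot: [3.14, 0.001, 1.749]
wrist_force: [-4.9, -2.3, 9.3]
opening: 0.0222
finger_force: 60.0
```

>>> arm_command(targets=[0,0,0.001,0,0,0,1,0,0,0,0,0,0,1])

```text
time_s: 14.08
tcp_pos: [0.5557, 0.1155, 0.2004]
ee_rot: [3.141, 0.002, 1.748]
wrist_force: [-4.4, -4.1, 1.9]
opening: 0.0216
finger_force: 59.1
```

Clicked (force fell from 9 N to 2 N). Continuing down to the spool, with a small lateral correction.

>>> arm_command(targets=[-0.0004,-0.0004,0.002,0,0,0,1,0,0,0.002,0,0,0,1,0,0,0.002,0,0,0,1,0,0,0,0,0,0,1])

```text
time_s: 14.42
tcp_pos: [0.5557, 0.1158, 0.1926]
ee_rot: [3.141, -0.0, 1.749]
wrist_force: [0.7, 0.3, -0.4]
opening: 0.0222
finger_force: 59.3
```

>>> arm_command(targets=[0,0,0.002,0,0,0,1,0,0,0,0,0,0,1])

```text
time_s: 14.58
tcp_pos: [0.5558, 0.1158, 0.1912]
ee_rot: [3.141, -0.0, 1.749]
wrist_force: [-1.3, -0.5, 3.6]
opening: 0.022
finger_force: 59.7
```

>>> arm_command(targets=[0,0,0.001,0,0,0,1,0,0,0,0,0,0,1])

```text
time_s: 14.75
tcp_pos: [0.5558, 0.1157, 0.1905]
ee_rot: [3.141, 0.0, 1.749]
wrist_force: [-1.1, 0.8, 4.6]
opening: 0.0221
finger_force: 59.8
```

>>> arm_command(targets=[0,0,0.001,0,0,0,1,0,0,0,0,0,0,1,0,0,0,0,0,0,1])

```text
time_s: 15.0
tcp_pos: [0.5558, 0.1157, 0.19]
ee_rot: [3.14, 0.0, 1.749]
wrist_force: [-1.7, 0.6, 7.0]
opening: 0.0217
finger_force: 60.2
```

>>> arm_command(targets=[0,0,0.0007,0,0,0,1,0,0,0,0,0,0,1,0,0,0,0,0,0,1])

```text
time_s: 15.25
tcp_pos: [0.5559, 0.1157, 0.1899]
ee_rot: [3.14, 0.0, 1.749]
wrist_force: [-3.1, 0.2, 10.9]
opening: 0.0216
finger_force: 60.6
```

```bash
python3 - <<'E'
from h import *
p,d=bot.read_camera("wrist");p2,_=bot.read_camera("side")
cv2.imwrite("pics/fin.png",np.hstack([p[100:384,140:500],cv2.resize(p2[60:250,180:380],(299,284))]))
s=bot.read_state();print(s["tcp_pos"],s["wrist_force"],s["opening"],s["finger_force"],s["time_s"])
E
```

```text
[0.55589552 0.11570343 0.1898526 ] [-3.53664109 -0.05306463 10.84036845] 0.022170760446325585 60.61252137646079 15.35
```

View pics/fin.png

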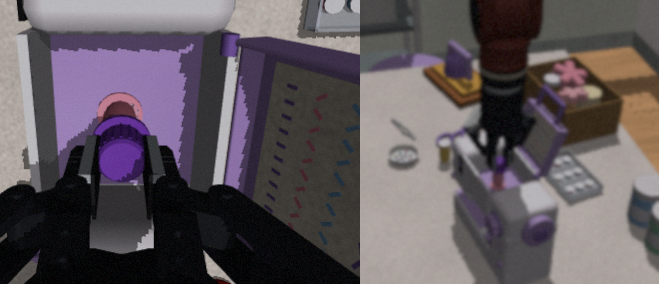

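The picture shows the cap flat on the spool, at (122,145) in the left half, still gripped, with the cover standing open clear of the gripper.

```bash
python3 -c "
from cell import bot
print(bot.sign_off())"
```

```text
the job is handed in; nothing more can be done
None
```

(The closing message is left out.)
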